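# Put the lantern painter's containers back in their rests

### The arm

A 6-joint arm with a two-finger parallel gripper is mounted at the origin on the work surface. World frame = base frame: x ahead of the robot, y to its left, z up, the work surface at z = 0. Lengths are in m, angles in rad, forces in N, time in s.
With the tool pointing down it reaches from about 0.25 to 0.8 m from the base axis. Payload 8.5 kg.
Tool frame: the origin (TCP) lies at the very end of the fingers, on their centre line; the grasp point (between the pads) lies behind it (r.tcp_to_grasp is the z of the grasp point in the tool frame, in m); z points along the fingers, y is the line along which they close (so a half turn about z gives the same grasp; the last joint's range is limited). The gripper opens to 85 mm and grips with 20 to 120 N. Pads are 22 mm wide; open, the fingers measure 114 mm over their backs; the gripper's body (76 mm by 85 mm) begins 54 mm behind the grasp point. The pads swing forward as they close: fully open they stand 13 mm farther back than shut.
Start: joints at [0, 0.238, -0.013, 1.319, 0, 1.571], TCP at [0.525, -0, 0.231] pointing down, gripper open.
Joint ranges: [-2.66, 2.66], [-1.03, 1.9], [-1.14, 1.46], [-1.82, 2.27], [-1.45, 1.34], [-3.14, 3.14]. Speed limits (rad/s): [2.22, 2.22, 2.79, 3.14, 3.14, 3.14].

### API

Orientations are given as a 3x3 rotation matrix whose columns are the frame's x, y, z axes.
In Python, from bench import r gives the robot as it stands.
- The arm moves only by the tool play_rows, never from a script. Its argument "motion" is a list of rows, each a list of 7 numbers: the turn, a rotation vector about the world's x, y, z normalised to -1 to 1, where 1 is 4 degrees, then the shift along the world's x, y, z normalised to -1 to 1, where 1 is 0.03 m, then the opening, from 0 (shut) to 1 (fully open). A call has exactly 10 rows; each row shifts and turns the commanded pose from where the row before left it; what a row does not reach is not made up. A row lasts 1/10 s, in which the tool goes at most 50 mm and 8.59 degrees, less where a joint would pass 70% of its speed; a pose out of reach is approached as far as the arm can. A call with a number of a shift or a turn outside -1 to 1 is refused whole. A call with a gripper value outside its range is refused whole. The fingers move at their own pace and stop on an object; "grip_force" is the grip in N (left out, the last holds). Time passes only in rows, so rows that do not move let the fingers close, or fill a call up. It gives the time, the measured TCP pose, the force, the opening and the grip force at its end, in the units of the state.
- r.state(): the state, without advancing time (a new reading comes with each control period).
- r.snapshot(name): name is "scene" or "side" or "wrist"; returns the picture (480x640x3 uint8, red, green, blue); there is no depth.
- r.calibration(name): a dict with "intrinsics" (3x3 intrinsics, pixels), "R" (3x3) and "t" (3): a world point X has camera coordinates R X + t. Camera axes: x right, y down, z forward; pixel columns grow to the right and rows downward; lengths in m; the calibration is good to about 2 mm. A picture is of the moment at which its call begins: read the wrist's pose just before it. calibration takes no time and is no camera call; for the wrist camera it gives the pose at the moment of the call.
- r.sign_off(): hands the job in; it is judged then, once.
The state is a dict: "t": time; "qpos": joint angles; "dq": joint speeds; "tau": joint torques, N m; "tcp_pos": TCP position; "orientation": TCP orientation; "contact_force": force on the tool from outside, world axes, zero at the start; "torque": the same for the moment, N m; "width": finger opening in m; "gripper_force": force on a finger pad.
Only numpy, scipy, OpenCV 4.12 (cv2) and the standard library are available. Lean on these libraries where they do the work, as an engineer would, in place of code of your own. Each camera call takes 0.05 s, during which the arm holds its last target. There are 200 camera calls.

### The job

Tidy the painting bench: put the big jar, the small jar, the ink bottle and the long tin each into the wooden rest whose recess matches its foot in shape and size, standing flat on the recess floor with the bottle and tin lined up with the recess sides. The small jar has been left in the big jar's rest, so it has to come out before the big jar can go in. Keep the containers upright and set them down gently, never dropping them, and leave the dish stack and the brush pot where they are.

Things in the scene. Friction and masses are not known exactly. Their poses are not given: they have to be found in the camera images.
- jar_big: Loose. Big round lidded paint jar, white porcelain with an aluminium lid: 60 mm in diameter (lid 58 mm), 70 mm tall of which the lid is the top 16 mm; about 0.18 to 0.36 kg. Starts upright on the table. Belongs in rest_big_round. Origin: centre of its underside, z up.
- jar_small: Loose. Small round lidded paint jar of the same kind: 40 mm in diameter (lid 38 mm), 50 mm tall of which the lid is the top 12 mm; about 0.07 to 0.14 kg. Starts upright, off-centre in the recess of rest_big_round (the wrong rest). Belongs in rest_small_round. Origin: centre of its underside, z up.
- ink_bottle: Loose. Square ink bottle, white porcelain body 46 x 46 mm and 42 mm tall, with a round black cap on top 30 mm in diameter and 14 mm high (56 mm in all); about 0.11 to 0.22 kg. x and y are square to its sides. Starts upright on the table. Belongs in rest_square, any quarter turn. Origin: centre of its underside, z up.
- tin_long: Loose. Flat oblong closed steel paint tin, 120 mm long (its x) by 38 mm wide (its y) by 28 mm high; about 0.10 to 0.21 kg. Starts lying flat on the table. Belongs in rest_long, either way round. Origin: centre of its underside, z up.
- rest_big_round: Square wooden block 92 x 92 mm with a round recess 76 mm in diameter, for the big jar. Pale wood, recess lined with thin blue felt. Fixed to the table. Block 10 mm thick; the recess is centred, 6 mm deep, its floor 4 mm above the table. Origin: centre of the block's underside, z up.
- rest_small_round: Square wooden block 72 x 72 mm with a round recess 56 mm in diameter, for the small jar. Pale wood, recess lined with thin blue felt. Fixed to the table. Block 10 mm thick; the recess is centred, 6 mm deep, its floor 4 mm above the table. Origin: centre of the block's underside, z up.
- rest_square: Square wooden block 78 x 78 mm with a square recess 62 x 62 mm, sides along its x and y, for the ink bottle. Pale wood, recess lined with thin blue felt. Fixed to the table. Block 10 mm thick; the recess is centred, 6 mm deep, its floor 4 mm above the table. Origin: centre of the block's underside, z up.
- rest_long: Oblong wooden block 154 mm (its x) by 72 mm (its y) with an oblong recess 138 x 56 mm, for the tin. Pale wood, recess lined with thin blue felt. Fixed to the table. Block 10 mm thick; the recess is centred, 6 mm deep, its floor 4 mm above the table. Origin: centre of the block's underside, z up.
- dish_stack: Bystander, loose: stack of three white porcelain dishes, 78 mm in diameter, 30 mm high, with a blue disc of paint in the top one; stands among the rests and containers. Leave alone. Origin: centre of its underside, z up.
- brush_pot: Bystander, loose: red round pot 70 mm in diameter and 90 mm high with brushes standing in it up to about 200 mm and leaning out up to 40 mm from its axis; stands to the left of the work. Leave alone. Origin: centre of its underside, z up.
Things that resemble listed ones, but are neither listed nor needed, are in the scene too. What is shaped like the jar_big but pink is not meant. Leave any purple look-alike of the jar_small alone.

How it is judged:
By the outcome, as a careful person would: the job done as asked, in the order asked, and still so for the second after the job is handed in, with the robot touching nothing.
It also fails if it takes over 109 s, if anything falls off the work surface, if the arm or the gripper's body presses on something with over 40 N, if the wrist force passes 120 N, or if a joint passes its speed limit or range.

## Working session

There is one attempt and no reset: what is moved stays moved. The work goes in short steps, Python scripts to look and compute and a tool call to move; the robot and the scene stay as the last step left them, time stands still between calls to the robot, and variables do not carry over. Pictures are saved under pics/ and viewed, at most 14 in all, crops included, and the job is handed in when it is done.

Besides the shell and the picture viewer there is one more tool, called after "Call:" as name(argument=value, ...) on one line, values as JSON. play_rows: Moves the arm, as the interface text tells. Scaled input: -1 to 1 covers 0.03 m each way for a shift and 4 degrees each way for a turn. Its arguments: {"type":"object","properties":{"motion":{"type":"array"},"grip_force":{"type":"number"}},"required":["motion"]}

```bash
ls; mkdir -p pics
python3 - <<'E'
from bench import r
import cv2
for n in ("scene","side"):
    cv2.imwrite(f"pics/{n}0.png",r.snapshot(n)[...,::-1])
    c=r.calibration(n);print(n,c)
print(r.state()); print(r.tcp_to_grasp)
E
```

```text
pics
scene {'intrinsics': array([[484.63334562,   0.        , 313.24000262],
       [  0.        , 484.63334562, 235.16630724],
       [  0.        ,   0.        ,   1.        ]]), 'R': array([[-0.34782893,  0.93755099,  0.00363047],
       [ 0.550116  ,  0.20722414, -0.80896882],
       [-0.75920183, -0.27938558, -0.58784034]]), 't': array([ 0.08536617, -0.27167778,  1.4298444 ])}
side {'intrinsics': array([[575.25081   ,   0.        , 330.20037631],
       [  0.        , 575.25081   , 242.34482892],
       [  0.        ,   0.        ,   1.        ]]), 'R': array([[ 0.73461401, -0.67835648,  0.01321905],
       [-0.4594596 , -0.51171066, -0.72598145],
       [ 0.49923855,  0.52724253, -0.68758722]]), 't': array([-0.34611656,  0.33703022,  0.9341833 ])}
{'t': 0.1, 'qpos': array([ 3.93204301e-05,  2.38714446e-01, -1.41763103e-02,  1.31920063e+00,
        1.95760507e-05,  1.57077310e+00]), 'dq': array([-2.50454357e-04,  3.57963994e-04,  2.26750682e-03, -2.15114316e-04,
       -6.59984047e-05,  3.42321039e-04]), 'tau': array([-1.94144020e-03, -5.39726973e+01,  3.46997201e+01,  1.33770503e-02,
       -6.54985024e-05, -4.83787790e-05]), 'tcp_pos': array([5.24622009e-01, 2.66342954e-05, 2.30742764e-01]), 'orientation': array([[-6.25266137e-05,  9.99999159e-01, -1.29506300e-03],
       [ 9.99999998e-01,  6.25519524e-05,  1.95251283e-05],
       [ 1.96061206e-05, -1.29506178e-03, -9.99999161e-01]]), 'contact_force': array([ 0.73516005,  0.68595546, -0.1919601 ]), 'torque': array([0.01703756, 0.05467515, 0.00174084]), 'gripper_force': 0.0, 'width': 0.08545784292054011}
-0.0187
```

View pics/scene0.png

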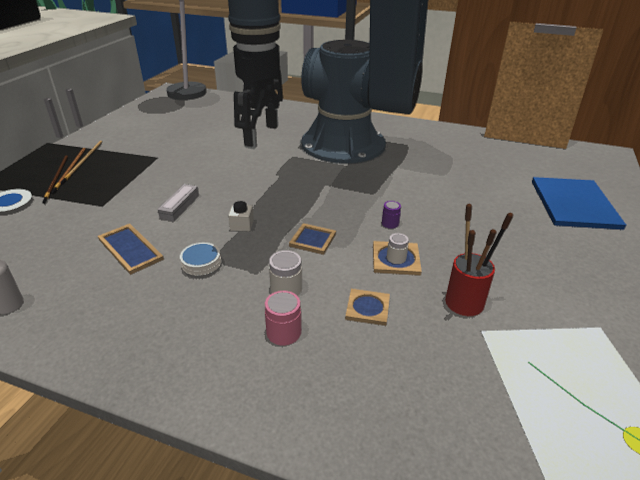

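View pics/side0.png

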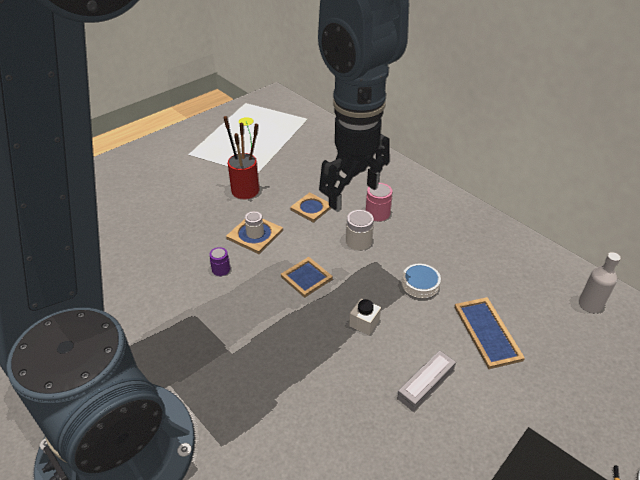

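The scene view shows:

| Thing | Pixel position |
|---|---|
| tin | (180,202) |
| ink bottle | (240,216) |
| rest_long | (130,247) |
| dishes | (200,260) |
| rest_square | (313,238) |
| jar_big | (285,275) |
| pink decoy | (283,318) |
| purple decoy | (391,214) |
| small jar in rest_big | (398,249) |
| rest_small | (369,306) |
| brush pot | (469,285) |

The side view agrees. Next I'll measure with masks on both views.

```bash
cat > h.py <<'E'
import numpy as np, cv2
from bench import r
def ray(c,uv,z):
    """pixels (N,2) -> world points on plane z"""
    uv=np.atleast_2d(np.asarray(uv,float)); K,R,t=c["intrinsics"],np.asarray(c["R"]),np.asarray(c["t"])
    d=np.c_[uv,np.ones(len(uv))]@np.linalg.inv(K).T@R; o=-R.T@t
    return o+d*((z-o[2])/d[:,2])[:,None]
def proj(c,X):
    p=np.atleast_2d(X)@np.asarray(c["R"]).T+c["t"]; p=p@c["intrinsics"].T; return p[:,:2]/p[:,2:]
def blobs(mask,amin=60):
    mask=cv2.morphologyEx(mask.astype(np.uint8),cv2.MORPH_OPEN,np.ones((2,2)))
    cs,_=cv2.findContours(mask,cv2.RETR_EXTERNAL,cv2.CHAIN_APPROX_NONE)
    return [c[:,0,:] for c in cs if cv2.contourArea(c)>amin]
def rect(P):
    (cx,cy),(w,h),a=cv2.minAreaRect((P[:,:2]*1000).astype(np.float32))
    return np.round([cx,cy,w,h,a],1)
E
python3 - <<'E'
from h import *
for n in ("scene","side"):
    im=cv2.imread(f"pics/{n}0.png"); c=r.calibration(n)
    H,S,V=[x.astype(int) for x in cv2.split(cv2.cvtColor(im,cv2.COLOR_BGR2HSV))]
    for nm,m,z in (("felt",(H>100)&(H<130)&(S>80)&(V<160),.004),("wood",(H>8)&(H<25)&(S>80),.010),("white",(S<30)&(V>150),.04)):
        for b in blobs(m):
            P=ray(c,b,z)
            if 0.2<P[:,0].mean()<0.9 and abs(P[:,1].mean())<.45:
                print(n,nm,b.mean(0).round(),rect(P))
s=r.calibration("wrist"); im=r.snapshot("wrist"); cv2.imwrite("pics/wrist0.png",im[...,::-1]); print(s)
E
```

```text
scene felt [369. 307.] [637.9 251.7  43.3  49.6  20.6]
scene felt [397. 261.] [486.5 269.9  52.4  69.5   8.3]
scene felt [200. 255.] [ 613.4 -109.2   65.9   66.3   88.4]
scene felt [314. 239.] [479.   87.5  56.9  51.   89.7]
scene felt [130. 248.] [ 644.1 -259.9  127.7   51.3   62. ]
scene wood [369. 307.] [645.1 253.5  79.1  71.6   8.7]
scene wood [397. 260.] [489.6 270.6 100.8  92.4  15.4]
scene wood [487. 250.] [396.9 437.9  10.3 150.5  82. ]
scene wood [313. 239.] [488.4  89.8  80.4  87.1  89.6]
scene wood [131. 249.] [ 650.6 -252.2  163.7   74.1   62.2]
scene wood [469. 234.] [340.7 400.4 216.9  18.1   5. ]
scene white [283. 303.] [717.6 120.   45.6  46.6  76.3]
scene white [287. 262.] [609.5  79.5  57.3  57.6  20.6]
scene white [194. 254.] [653.5 -92.2  77.8  54.5  10.1]
scene white [399. 240.] [466.5 266.7  38.4  36.8  43.9]
scene white [178. 198.] [ 487.  -237.1  111.8   31.7    2.2]
side felt [490. 333.] [ 644.8 -264.   131.5   51.4   62.1]
side felt [307. 277.] [479.5  81.1  56.   56.4  89.1]
side felt [256. 236.] [478.2 258.9  58.   69.   56.8]
side felt [312. 207.] [638.5
[... 201 characters left out ...]
d [312. 208.] [632.6 239.1  78.9  77.8   9.1]
side white [260. 330.] [308.   11.9 144.6  21.6   1. ]
side white [370. 315.] [485.8 -94.2  43.6  29.1  14.5]
side white [381. 191.] [770.9 146.3  39.6  45.3  88.3]
side white [392. 313.] [4.9160e+02 6.6800e+01 8.7610e+02 1.3158e+03 9.0000e-01]
{'intrinsics': array([[431.40879547,   0.        , 322.72486346],
       [  0.        , 431.40879547, 238.45571253],
       [  0.        ,   0.        ,   1.        ]]), 'R': array([[ 9.99998539e-01,  3.65607330e-04, -1.67012260e-03],
       [ 8.59300677e-04, -9.51995437e-01,  3.06111007e-01],
       [-1.47803266e-03, -3.06111995e-01, -9.51994360e-01]]), 't': array([-0.52456486, -0.04079865,  0.37905577])}
```

View pics/wrist0.png

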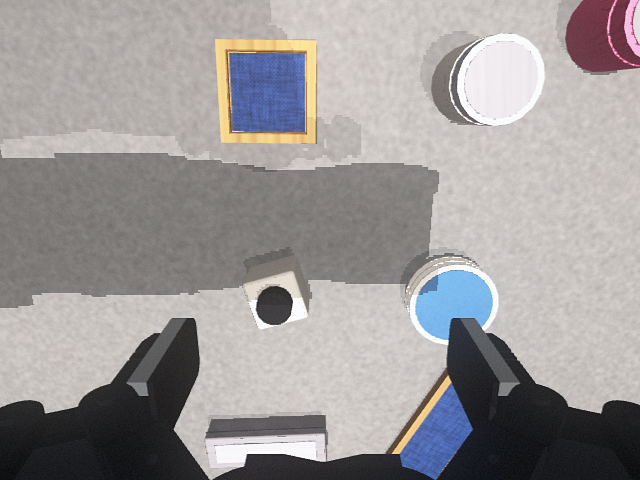

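The wrist view shows:

| Thing | Pixel position |
|---|---|
| rest_square | (266,91) |
| jar_big lid | (500,78) |
| bottle | (275,300) |
| dishes | (453,300) |
| edge of the tin | (266,440) |

It gives the most precise measurements, so I'll move left to see rest_big and rest_small as well.

Call:
play_rows(motion=[[0, 0, 0, 0, 1, 0, 1], [0, 0, 0, 0, 1, 0, 1], [0, 0, 0, 0, 1, 0, 1], [0, 0, 0, 0, 1, 0, 1], [0, 0, 0, 0, 1, 0, 1], [0, 0, 0, 0, 1, 0, 1], [0, 0, 0, 0, 0, 0, 1], [0, 0, 0, 0, 0, 0, 1], [0, 0, 0, 0, 0, 0, 1], [0, 0, 0, 0, 0, 0, 1]])

```text
t: 1.15
tcp_pos: [0.525, 0.1791, 0.2313]
orientation: [[0.001, 1.0, -0.0], [1.0, -0.001, -0.0], [-0.0, -0.0, -1.0]]
contact_force: [0.2, 0.5, 0.3]
width: 0.0854
gripper_force: 0.0
```

Run:
```python
from h import *
import pickle
c=r.calibration("wrist"); im=r.snapshot("wrist"); cv2.imwrite("pics/wrist1.png",im[...,::-1]); pickle.dump(c,open("w1.pkl","wb"))
print(-c["R"].T@c["t"])
```

```text
[0.52543145 0.25650208 0.37300563]
```

View pics/wrist1.png

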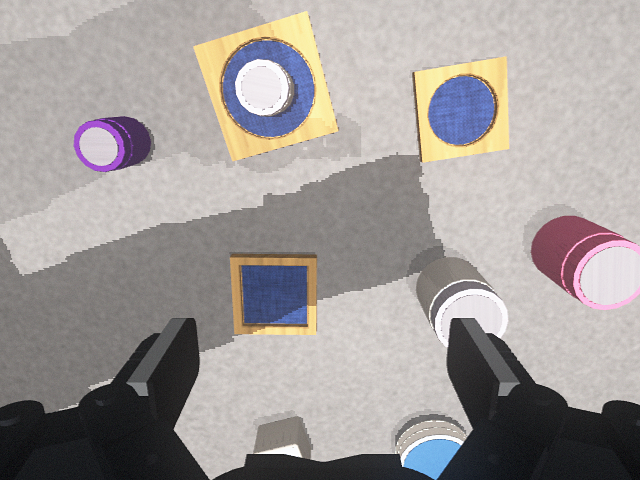

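This view shows rest_big at (266,85) with the small jar's lid at (263,87), rest_small at (462,108), purple at (100,145), pink at (608,275), and rest_square at (274,293). Next I'll turn the masks into metric positions.

```bash
cat > m.py <<'E'
from h import *
def measure(im,c,lids):
    H,S,V=[x.astype(int) for x in cv2.split(cv2.cvtColor(im,cv2.COLOR_BGR2HSV))]
    for b in blobs((H>8)&(H<28)&(S>80)&(V>100),800):
        print("wood",b.mean(0).round(),rect(ray(c,b,.010)))
    for b in blobs((H>100)&(H<130)&(S>80)&(V<190),800):
        print("felt",b.mean(0).round(),rect(ray(c,b,.004)))
    for nm,(u,v),z,rad in lids:     # white patches near a pixel
        m=((S<60)&(V>195)).astype(np.uint8); box=np.zeros_like(m); cv2.circle(box,(u,v),rad,1,-1)
        bs=blobs(m*box,100)
        if bs:
            b=max(bs,key=cv2.contourArea); print(nm,b.mean(0).round(),rect(ray(c,b,z)),"circ",np.round(np.array(cv2.minEnclosingCircle((ray(c,b,z)[:,:2]*1000).astype(np.float32))[0])))
    for b in blobs((V<45),300):
        P=ray(c,b,.056); q=rect(P)
        if q[2]<60: print("cap",b.mean(0).round(),q)
E
python3 - <<'E'
from m import *
import pickle
w1=pickle.load(open("w1.pkl","rb"))
w0={'intrinsics':w1["intrinsics"],'R':np.array([[ 9.99998539e-01,3.65607330e-04,-1.67012260e-03],[8.59300677e-04,-9.51995437e-01,3.06111007e-01],[-1.47803266e-03,-3.06111995e-01,-9.51994360e-01]]),'t':np.array([-0.52456486,-0.04079865,0.37905577])}
print("W0");measure(cv2.imread("pics/wrist0.png"),w0,[("bigjar",(500,78),.07,60),("bottletop",(277,305),.042,45)])
print("W1");measure(cv2.imread("pics/wrist1.png"),w1,[("smalljar",(263,87),.054,40),("bigjar",(470,318),.07,45),("pink",(608,275),.07,30),("purple",(100,145),.05,24)])
for n in("pink",): pass
E
```

```text
W0
wood [268.  91.] [480.8  81.9  77.9  78.2  89.3]
felt [442. 428.] [ 651.5 -257.   114.2   53.1   62.4]
felt [273.  90.] [480.6  82.   59.7  59.4  89.1]
bigjar [507.  79.] [647.7  89.   67.8  73.    0. ] circ [644.  90.]
bottletop [280. 307.] [488.6 -97.1  77.7  69.1  16.3] circ [488. -93.]
W1
wood [275. 292.] [480.8  83.7  81.2  78.1  89.7]
wood [461. 108.] [638.3 246.8  72.8  71.7   9. ]
wood [279.  75.] [482.2 263.5  92.1  92.   15.6]
felt [278. 298.] [480.8  81.1  58.9  59.   89.3]
felt [462. 109.] [638.7 246.2  51.4  52.2  62. ]
felt [264.  87.] [477.1 262.7  62.8  73.1   7.7]
smalljar [263.  88.] [483.1 264.3  36.3  37.1  90. ] circ [483. 264.]
bigjar [471. 317.] [640.7  95.   69.2  61.4  12.6] circ [643.  92.]
pink [610. 277.] [743.5 126.8  42.4  47.4  32. ] circ [743. 127.]
purple [ 99. 147.] [360.5 223.3  26.9  26.8  40. ] circ [360. 223.]
cap [310. 471.] [507.8 -71.4  23.7 164.6  90. ]
```

Run:
```python
from h import *
import pickle
w1=pickle.load(open("w1.pkl","rb"))
w0={'intrinsics':w1["intrinsics"],'R':np.array([[ 9.99998539e-01,3.65607330e-04,-1.67012260e-03],[8.59300677e-04,-9.51995437e-01,3.06111007e-01],[-1.47803266e-03,-3.06111995e-01,-9.51994360e-01]]),'t':np.array([-0.52456486,-0.04079865,0.37905577])}
print("big",ray(w0,(502.5,79),.07),ray(w1,(471,317),.07))
print("pink",ray(w1,(610,277),.07),"cap",ray(w0,(274,305),.056),"dish",ray(w0,(455,302),.03))
for n in("scene","side"): print(n,proj(r.calibration(n),[[.483,.264,.054],[.642,.091,.07],[.486,-.094,.056]]).round())
im=cv2.imread("pics/wrist0.png"); g=cv2.cvtColor(im,cv2.COLOR_BGR2GRAY)
for nm,(x,y,w,h),z,ra,rb in (("bigW0",(440,20,120,120),.07,34,50),("capW0",(245,275,60,60),.056,13,24)):
    q=cv2.HoughCircles(g[y:y+h,x:x+w],cv2.HOUGH_GRADIENT,1,50,param1=100,param2=12,minRadius=ra,maxRadius=rb)
    print(nm,q[0][:1]+[x,y,0],ray(w0,q[0][0][:2]+[x,y],z))
# bottle top face corners
H,S,V=cv2.split(cv2.cvtColor(im,cv2.COLOR_BGR2HSV))
m=np.zeros_like(V); m[260:340,235:320]=(V[260:340,235:320]>235)
b=max(blobs(m,20),key=cv2.contourArea) ; print("bottle bright",b.mean(0),rect(ray(w0,b,.042)))
cv2.imwrite("pics/crop0.png",cv2.resize(im[235:345,215:345],None,fx=4,fy=4,interpolation=cv2.INTER_CUBIC))
```

```text
big [[0.64290913 0.09041488 0.07      ]] [[0.64131138 0.09429357 0.07      ]]
pink [[0.74329437 0.12814042 0.07      ]] cap [[ 0.48517524 -0.08109673  0.056     ]] dish [[ 0.64036872 -0.09102577  0.03      ]]
scene [[397. 238.]
 [284. 259.]
 [234. 203.]]
side [[254. 216.]
 [360. 217.]
 [370. 306.]]
bigW0 [[494.5         75.5         42.70000076]] [[0.63738637 0.09256985 0.07      ]]
capW0 [[275.5        305.5         19.89999962]] [[ 0.48637705 -0.08154361  0.056     ]]
bottle bright [297.3943662  311.57746479] [504.6 -95.   25.5  15.1  73.5]
```

View pics/crop0.png

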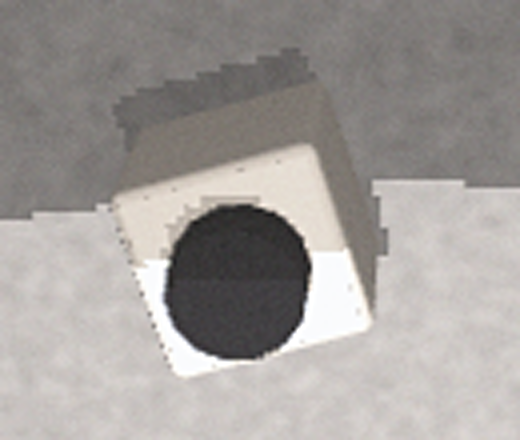

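Call:
play_rows(motion=[[0, 0, 0, -0.35, 0.71, -0.5, 1], [0, 0, 0, -0.35, 0.71, -0.5, 1], [0, 0, 0, -0.35, 0.71, -0.5, 1], [0, 0, 0, -0.35, 0.71, -0.5, 1], [0, 0, 0, 0, 0, -0.95, 1], [0, 0, 0, 0, 0, -0.95, 1], [0, 0, 0, 0, 0, -0.95, 1], [0, 0, 0, 0, 0, -0.95, 1], [0, 0, 0, 0, 0, -0.5, 1], [0, 0, 0, 0, 0, 0, 1]])

```text
t: 2.2
tcp_pos: [0.4818, 0.2638, 0.0403]
orientation: [[0.001, 1.0, -0.003], [1.0, -0.001, -0.002], [-0.002, -0.003, -1.0]]
contact_force: [-0.4, 0.2, -0.2]
width: 0.0852
gripper_force: 0.0
```

Run:
```python
from h import *
import pickle
w1=pickle.load(open("w1.pkl","rb"))
w0={'intrinsics':w1["intrinsics"],'R':np.array([[ 9.99998539e-01,3.65607330e-04,-1.67012260e-03],[8.59300677e-04,-9.51995437e-01,3.06111007e-01],[-1.47803266e-03,-3.06111995e-01,-9.51994360e-01]]),'t':np.array([-0.52456486,-0.04079865,0.37905577])}
C=np.array([(113,198),(315,145),(372,325),(182,377)])/4+[215,235]
P=ray(w0,C,.042)[:,:2]*1e3; print(P.round(),P.mean(0),np.degrees(np.arctan2(*(P[1]-P[0])[::-1])),np.degrees(np.arctan2(*(P[2]-P[3])[::-1])))
print("pot",ray(r.calibration("scene"),(468,308),0),ray(r.calibration("side"),(244,192),0))
```

```text
[[ 458.  -69.]
 [ 501.  -57.]
 [ 512.  -99.]
 [ 471. -111.]] [485.55549299 -84.13079087] 15.744283115164967 16.986852383893876
pot [[0.57475211 0.42054769 0.        ]] [[0.55423473 0.40457189 0.        ]]
```

Call:
play_rows(motion=[[0, 0, 0, 0, 0, -0.4, 1], [0, 0, 0, 0, 0, -0.34, 1], [0, 0, 0, 0, 0, 0, 0.6], [0, 0, 0, 0, 0, 0, 0.3], [0, 0, 0, 0, 0, 0, 0.3], [0, 0, 0, 0, 0, 0, 0.3], [0, 0, 0, 0, 0, 0, 0.3], [0, 0, 0, 0, 0, 0, 0.3], [0, 0, 0, 0, 0, 0, 0.3], [0, 0, 0, 0, 0, 0, 0.3]], grip_force=30)

```text
t: 3.2
tcp_pos: [0.4833, 0.2654, 0.0208]
orientation: [[-0.0, 1.0, 0.001], [1.0, 0.0, 0.001], [0.001, 0.001, -1.0]]
contact_force: [-1.4, -1.2, 5.5]
width: 0.0392
gripper_force: 30.2
```

Call:
play_rows(motion=[[0, 0, 0, 0, 0, 0.3, 0.3], [0, 0, 0, 0, 0, 0.7, 0.3], [0, 0, 0, 0, 0, 0.7, 0.3], [0, 0, 0, 0.6, -0.105, 0.3, 0.3], [0, 0, 0, 0.92, -0.105, 0, 0.3], [0, 0, 0, 0.92, -0.105, 0, 0.3], [0, 0, 0, 0.92, -0.105, 0, 0.3], [0, 0, 0, 0.92, -0.105, 0, 0.3], [0, 0, 0, 0.6, -0.105, 0, 0.3], [0, 0, 0, 0.3, 0, 0, 0.3]])

```text
t: 4.2
tcp_pos: [0.6397, 0.2457, 0.08]
orientation: [[0.001, 1.0, 0.0], [1.0, -0.001, -0.0], [-0.0, 0.0, -1.0]]
contact_force: [0.3, 0.2, -1.9]
width: 0.0391
gripper_force: 30.5
```

Call:
play_rows(motion=[[0, 0, 0, 0, 0, -0.5, 0.3], [0, 0, 0, 0, 0, -0.5, 0.3], [0, 0, 0, 0, 0, -0.4, 0.3], [0, 0, 0, 0, 0, -0.2, 0.3], [0, 0, 0, 0, 0, -0.1, 0.3], [0, 0, 0, 0, 0, -0.06, 0.3], [0, 0, 0, 0, 0, -0.05, 0.3], [0, 0, 0, 0, 0, -0.04, 0.3], [0, 0, 0, 0, 0, 0, 0.3], [0, 0, 0, 0, 0, 0, 0.3]])

```text
t: 5.2
tcp_pos: [0.6385, 0.2463, 0.0248]
orientation: [[0.0, 1.0, 0.0], [1.0, -0.0, 0.0], [0.0, 0.0, -1.0]]
contact_force: [-0.8, 0.8, -1.4]
width: 0.0385
gripper_force: 30.6
```

Call:
play_rows(motion=[[0, 0, 0, 0, 0, -0.04, 0.3], [0, 0, 0, 0, 0, -0.04, 0.3], [0, 0, 0, 0, 0, -0.03, 0.3], [0, 0, 0, 0, 0, -0.02, 0.3], [0, 0, 0, 0, 0, 0, 0.3], [0, 0, 0, 0, 0, 0, 0.3], [0, 0, 0, 0, 0, 0, 0.3], [0, 0, 0, 0, 0, 0, 0.3], [0, 0, 0, 0, 0, 0, 0.3], [0, 0, 0, 0, 0, 0, 0.3]])

```text
t: 6.2
tcp_pos: [0.6383, 0.2463, 0.0209]
orientation: [[-0.0, 1.0, -0.0], [1.0, 0.0, 0.0], [0.0, -0.0, -1.0]]
contact_force: [-3.0, -1.2, 4.2]
width: 0.039
gripper_force: 30.9
```

Call:
play_rows(motion=[[0, 0, 0, 0, 0, 0, 0.5], [0, 0, 0, 0, 0, 0, 0.6], [0, 0, 0, 0, 0, 0, 0.8], [0, 0, 0, 0, 0, 0, 0.9], [0, 0, 0, 0, 0, 0.3, 0.9], [0, 0, 0, 0, 0, 0.8, 0.9], [0, 0, 0, 0, 0, 1, 0.9], [0, 0, 0, 0, 0, 1, 0.9], [0, 0, 0, 0, -0.5, 0.9, 0.95], [0, 0, 0, 0, -1, 0, 0.95]])

```text
t: 7.2
tcp_pos: [0.6404, 0.2032, 0.1457]
orientation: [[-0.003, 1.0, 0.007], [1.0, 0.003, 0.003], [0.003, 0.007, -1.0]]
contact_force: [1.5, -0.3, -0.0]
width: 0.0808
gripper_force: 0.0
```

Run:
```python
from h import *
import pickle
print(r.state()["tcp_pos"],r.state()["width"])
c=r.calibration("wrist"); im=r.snapshot("wrist"); cv2.imwrite("pics/wrist2.png",im[...,::-1]); pickle.dump(c,open("w2.pkl","wb"))
print(proj(c,[[.6385,.2465,.054],[.642,.092,.07],[.7433,.128,.07]]).round())
```

```text
[0.64040269 0.20319709 0.1457131 ] 0.08077299609189861
[[318. 167.]
 [323. 423.]
 [495. 373.]]
```

View pics/wrist2.png

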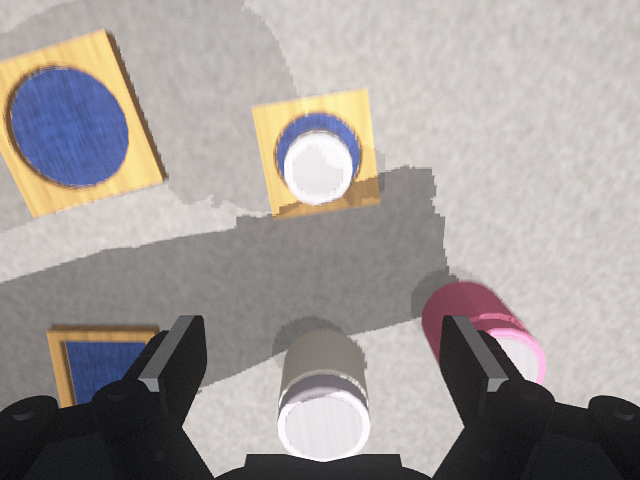

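The small jar's lid is at (318,168), where it was predicted, and the jar stands inside the rest_small recess. The big jar's lid at (323,423) also matches its prediction.

Call:
play_rows(motion=[[0, 0, 0, 0.05, -0.74, 0, 1], [0, 0, 0, 0, -0.74, 0, 1], [0, 0, 0, 0, -0.74, 0, 1], [0, 0, 0, 0, -0.74, 0, 1], [0, 0, 0, 0, -0.74, 0, 1], [0, 0, 0, 0, 0, -0.5, 1], [0, 0, 0, 0, 0, -0.7, 1], [0, 0, 0, 0, 0, -0.7, 1], [0, 0, 0, 0, 0, -0.3, 1], [0, 0, 0, 0, 0, 0, 1]])

```text
t: 8.25
tcp_pos: [0.6391, 0.0902, 0.0737]
orientation: [[0.0, 1.0, -0.002], [1.0, -0.0, -0.0], [-0.0, -0.002, -1.0]]
contact_force: [0.5, -0.6, 1.5]
width: 0.0854
gripper_force: 0.0
```

Call:
play_rows(motion=[[0, 0, 0, 0.09, 0.06, -0.1, 1], [0, 0, 0, 0, 0, -0.5, 1], [0, 0, 0, 0, 0, -0.6, 1], [0, 0, 0, 0, 0, -0.4, 1], [0, 0, 0, 0, 0, -0.15, 1], [0, 0, 0, 0, 0, 0, 0.8], [0, 0, 0, 0, 0, 0, 0.6], [0, 0, 0, 0, 0, 0, 0.5], [0, 0, 0, 0, 0, 0, 0.5], [0, 0, 0, 0, 0, 0, 0.5]], grip_force=45)

```text
t: 9.25
tcp_pos: [0.6431, 0.0922, 0.0232]
orientation: [[0.0, 1.0, 0.001], [1.0, -0.0, 0.0], [0.0, 0.001, -1.0]]
contact_force: [-0.4, 0.5, 6.1]
width: 0.0587
gripper_force: 49.7
```

Call:
play_rows(motion=[[0, 0, 0, 0, 0, 0.2, 0.5], [0, 0, 0, 0, 0, 0.6, 0.5], [0, 0, 0, 0, 0, 0.8, 0.5], [0, 0, 0, -0.4, 0.4, 0.4, 0.5], [0, 0, 0, -0.8, 0.85, 0, 0.5], [0, 0, 0, -0.9, 0.95, 0, 0.5], [0, 0, 0, -0.9, 0.95, 0, 0.5], [0, 0, 0, -0.9, 0.95, 0, 0.5], [0, 0, 0, -0.8, 0.9, 0, 0.5], [0, 0, 0, -0.45, 0.5, 0, 0.5]])

```text
t: 10.25
tcp_pos: [0.485, 0.2589, 0.0821]
orientation: [[-0.002, 1.0, -0.002], [1.0, 0.002, 0.0], [0.0, -0.002, -1.0]]
contact_force: [0.4, 0.1, -3.6]
width: 0.0587
gripper_force: 49.5
```

Call:
play_rows(motion=[[0, 0, 0, -0.07, 0.15, 0, 0.5], [0, 0, 0, 0, 0, -0.4, 0.5], [0, 0, 0, 0, 0, -0.5, 0.5], [0, 0, 0, 0, 0, -0.4, 0.5], [0, 0, 0, 0, 0, -0.2, 0.5], [0, 0, 0, 0, 0, -0.1, 0.5], [0, 0, 0, 0, 0, -0.05, 0.5], [0, 0, 0, 0, 0, 0, 0.5], [0, 0, 0, 0, 0, 0, 0.5], [0, 0, 0, 0, 0, 0, 0.5]])

```text
t: 11.25
tcp_pos: [0.4862, 0.2617, 0.0331]
orientation: [[-0.0, 1.0, 0.001], [1.0, 0.0, 0.0], [0.0, 0.001, -1.0]]
contact_force: [0.5, 0.0, -2.9]
width: 0.0591
gripper_force: 49.5
```

Call:
play_rows(motion=[[0, 0, 0, -0.13, 0.06, 0, 0.5], [0, 0, 0, 0, 0, 0, 0.5], [0, 0, 0, 0, 0, -0.05, 0.5], [0, 0, 0, 0, 0, -0.05, 0.5], [0, 0, 0, 0, 0, -0.04, 0.5], [0, 0, 0, 0, 0, -0.03, 0.5], [0, 0, 0, 0, 0, -0.03, 0.5], [0, 0, 0, 0, 0, 0, 0.5], [0, 0, 0, 0, 0, 0, 0.5], [0, 0, 0, 0, 0, 0, 0.5]])

```text
t: 12.25
tcp_pos: [0.482, 0.2633, 0.0272]
orientation: [[0.0, 1.0, 0.0], [1.0, -0.0, 0.0], [0.0, 0.0, -1.0]]
contact_force: [-2.3, -1.1, 6.3]
width: 0.059
gripper_force: 50.4
```

Call:
play_rows(motion=[[0, 0, 0, 0, 0, 0, 0.75], [0, 0, 0, 0, 0, 0, 0.85], [0, 0, 0, 0, 0, 0, 1], [0, 0, 0, 0, 0, 0, 1], [0, 0, 0, 0, 0, 0.4, 1], [0, 0, 0, 0, 0, 1, 1], [0, 0, 0, 0, 0, 1, 1], [0, 0, 0, 0, 0, 1, 1], [0, 0, 0, 0, -0.4, 0.8, 1], [0, 0, 0, 0, -1, 0, 1]])

```text
t: 13.25
tcp_pos: [0.4841, 0.2233, 0.1569]
orientation: [[-0.002, 1.0, 0.006], [1.0, 0.002, 0.003], [0.003, 0.006, -1.0]]
contact_force: [0.1, -0.7, -0.7]
width: 0.0853
gripper_force: 0.0
```

Run:
```python
from h import *
c=r.calibration("wrist"); im=r.snapshot("wrist")
X=[[.4822,.2635,.074],[.6385,.2465,.054]]
print(r.state()["tcp_pos"],proj(c,X).round(),proj(r.calibration("scene"),X).round(),proj(r.calibration("side"),X).round())
a=r.snapshot("scene"); b=r.snapshot("side")
f=lambda i:cv2.resize(i[...,::-1],(400,300))
cv2.imwrite("pics/m3.png",np.vstack([np.hstack([f(im),f(a)]),np.hstack([f(b[120:360,120:440]),f(a[180:360,280:520])])]))
```

```text
[0.48255792 0.21838353 0.15538196] [[318. 175.]
 [587. 199.]] [[398. 229.]
 [368. 285.]] [[253. 209.]
 [312. 190.]]
```

View pics/m3.png

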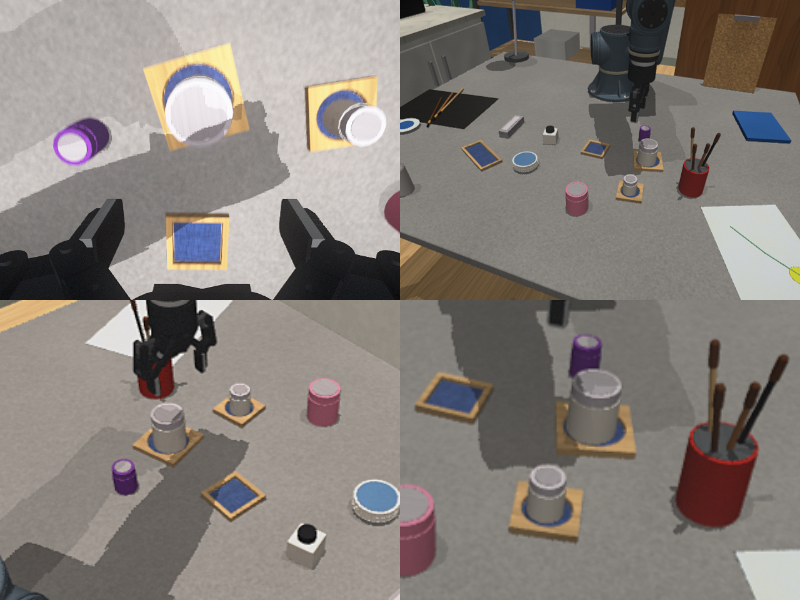

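The montage shows the big jar in rest_big (wrist, full scale about (320,176), predicted (318,175)) and the small jar in rest_small. Pink, purple, dishes and pot haven't moved. The bottle is next.

Call:
play_rows(motion=[[0, 0, 0.97, 0.02, -1, 0, 1], [0, 0, 0.97, 0.02, -1, 0, 1], [0, 0, 0.97, 0.02, -1, 0, 1], [0, 0, 0.97, 0.02, -1, 0, 1], [0, 0, 0, 0.02, -1, 0, 1], [0, 0, 0, 0, -1, 0, 1], [0, 0, 0, 0, -1, 0, 1], [0, 0, 0, 0, -1, 0, 1], [0, 0, 0, 0, -1, -0.5, 1], [0, 0, 0, 0, -0.8, -0.5, 1]])

```text
t: 14.4
tcp_pos: [0.4857, -0.0736, 0.1228]
orientation: [[-0.267, 0.964, 0.001], [0.964, 0.267, -0.0], [-0.0, 0.001, -1.0]]
contact_force: [0.5, -0.2, -0.0]
width: 0.0855
gripper_force: 0.0
```

Call:
play_rows(motion=[[0, 0, 0, 0, -0.25, 0, 1], [0, 0, 0, 0, 0, -0.6, 1], [0, 0, 0, 0, 0, -0.7, 1], [0, 0, 0, 0, 0, -0.7, 1], [0, 0, 0, 0, 0, -0.6, 1], [0, 0, 0, 0, 0, -0.3, 1], [0, 0, 0, 0, 0, -0.2, 1], [0, 0, 0, 0, 0, -0.1, 1], [0, 0, 0, 0, 0, 0, 1], [0, 0, 0, 0, 0, 0, 1]])

```text
t: 15.4
tcp_pos: [0.4855, -0.0801, 0.0273]
orientation: [[-0.268, 0.964, 0.001], [0.964, 0.268, -0.0], [-0.0, 0.001, -1.0]]
contact_force: [0.6, 0.1, -1.3]
width: 0.0854
gripper_force: 0.0
```

Call:
play_rows(motion=[[0, 0, 0, 0, -0.08, -0.2, 1], [0, 0, 0, 0, 0, -0.16, 1], [0, 0, 0, 0, 0, 0, 0.7], [0, 0, 0, 0, 0, 0, 0.5], [0, 0, 0, 0, 0, 0, 0.4], [0, 0, 0, 0, 0, 0, 0.4], [0, 0, 0, 0, 0, 0, 0.4], [0, 0, 0, 0, 0, 0, 0.4], [0, 0, 0, 0, 0, 0, 0.4], [0, 0, 0, 0, 0, 0, 0.4]], grip_force=40)

```text
t: 16.4
tcp_pos: [0.4851, -0.0825, 0.016]
orientation: [[-0.268, 0.964, 0.0], [0.964, 0.268, -0.0], [-0.0, 0.0, -1.0]]
contact_force: [-1.2, -0.0, 4.7]
width: 0.045
gripper_force: 42.0
```

Call:
play_rows(motion=[[0, 0, 0, 0, 0, 0.3, 0.4], [0, 0, 0, 0, 0, 0.7, 0.4], [0, 0, 0, 0, 0, 0.7, 0.4], [0, 0, -0.4, 0, 0.3, 0, 0.4], [0, 0, -0.8, -0.02, 0.8, 0, 0.4], [0, 0, -0.8, -0.03, 0.98, 0, 0.4], [0, 0, -0.8, -0.03, 0.98, 0, 0.4], [0, 0, -0.8, -0.03, 0.98, 0, 0.4], [0, 0, -0.4, -0.03, 0.9, 0, 0.4], [0, 0, 0, 0, 0.5, 0, 0.4]])

```text
t: 17.4
tcp_pos: [0.4806, 0.0826, 0.0672]
orientation: [[0.008, 1.0, -0.0], [1.0, -0.008, 0.001], [0.001, -0.0, -1.0]]
contact_force: [-0.2, -0.2, -1.6]
width: 0.0457
gripper_force: 41.5
```

Call:
play_rows(motion=[[0, 0, 0, 0, 0, -0.4, 0.4], [0, 0, 0, 0, 0, -0.5, 0.4], [0, 0, 0, 0, 0, -0.3, 0.4], [0, 0, 0, 0, 0, -0.15, 0.4], [0, 0, 0, 0, 0, -0.05, 0.4], [0, 0, 0, 0, 0, -0.05, 0.4], [0, 0, 0, 0, 0, -0.04, 0.4], [0, 0, 0, 0, 0, 0, 0.4], [0, 0, 0, 0, 0, 0, 0.4], [0, 0, 0, 0, 0, 0, 0.4]])

```text
t: 18.4
tcp_pos: [0.481, 0.0807, 0.0224]
orientation: [[0.008, 1.0, 0.0], [1.0, -0.008, 0.0], [0.0, 0.0, -1.0]]
contact_force: [-0.6, -1.0, -1.4]
width: 0.045
gripper_force: 41.5
```

Call:
play_rows(motion=[[0, 0, 0, 0, 0.05, 0, 0.4], [0, 0, 0, 0, 0, -0.03, 0.4], [0, 0, 0, 0, 0, -0.03, 0.4], [0, 0, 0, 0, 0, -0.03, 0.4], [0, 0, 0, 0, 0, 0, 0.4], [0, 0, 0, 0, 0, 0, 0.4], [0, 0, 0, 0, 0, 0, 0.4], [0, 0, 0, 0, 0, 0, 0.4], [0, 0, 0, 0, 0, 0, 0.4], [0, 0, 0, 0, 0, 0, 0.4]])

```text
t: 19.4
tcp_pos: [0.4809, 0.0822, 0.02]
orientation: [[0.008, 1.0, 0.0], [1.0, -0.008, 0.0], [0.0, 0.0, -1.0]]
contact_force: [-2.2, -0.0, 7.5]
width: 0.0452
gripper_force: 42.6
```

Call:
play_rows(motion=[[0, 0, 0, 0, 0, 0, 0.6], [0, 0, 0, 0, 0, 0, 0.75], [0, 0, 0, 0, 0, 0, 0.9], [0, 0, 0, 0, 0, 0, 1], [0, 0, 0, 0, 0, 0.5, 1], [0, 0, 0, 0, 0, 1, 1], [0, 0, 0, 0, 0, 1, 1], [0, 0, 0, 0.3, -0.5, 1, 1], [0, 0, 0, 0.5, -1, 1, 1], [0, 0, 0, 0.5, -1, 1, 1]])

```text
t: 20.4
tcp_pos: [0.52, 0.0067, 0.1859]
orientation: [[0.007, 1.0, 0.0], [1.0, -0.007, 0.0], [0.0, 0.0, -1.0]]
contact_force: [1.2, 0.3, -0.5]
width: 0.085
gripper_force: 0.0
```

Call:
play_rows(motion=[[0, 0, 0, 0.5, -1, 1, 1], [0, 0, 0, 0.3, -1, 0.5, 1], [0, 0, 0, 0, -1, 0, 1], [0, 0, 0, 0, -1, 0, 1], [0, 0, 0, 0, -1, 0, 1], [0, 0, 0, 0, -1, 0, 1], [0, 0, 0, 0, -0.6, 0, 1], [0, 0, 0, 0, 0, 0, 1], [0, 0, 0, 0, 0, 0, 1], [0, 0, 0, 0, 0, 0, 1]])

```text
t: 21.4
tcp_pos: [0.5439, -0.1899, 0.2294]
orientation: [[0.008, 1.0, -0.0], [1.0, -0.008, 0.0], [0.0, -0.0, -1.0]]
contact_force: [1.0, 0.3, -0.8]
width: 0.0855
gripper_force: 0.0
```

Run:
```python
from m import *
import pickle
print(r.state()["tcp_pos"])
c=r.calibration("wrist"); im=r.snapshot("wrist"); cv2.imwrite("pics/wrist4.png",im[...,::-1]); pickle.dump(c,open("w4.pkl","wb"))
measure(im[...,::-1].copy(),c,[])
```

```text
[ 0.5438652  -0.18985569  0.22943537]
wood [437. 269.] [ 644.5 -262.3  154.    74.2   62.4]
felt [442. 261.] [ 646.1 -263.4  135.7   52.9   62.7]
```

View pics/wrist4.png

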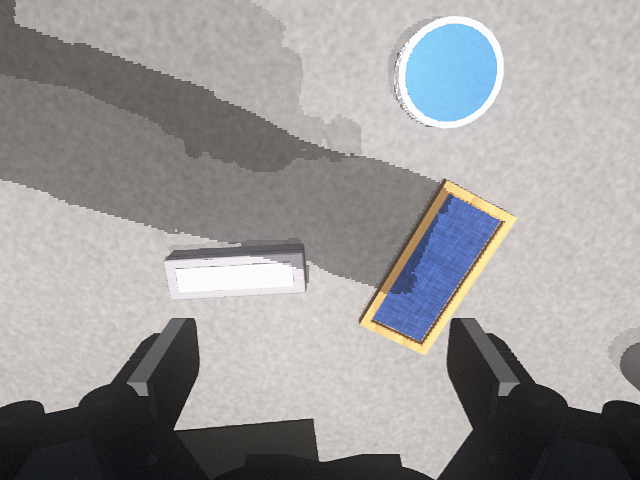

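The wrist view shows the tin's top face with corners near (165,259), (303,252), (306,292) and (171,299), and rest_long centred at (437,269) as 154×74 mm at 62.4°.

Run:
```python
from h import *
import pickle
c=pickle.load(open("w4.pkl","rb"))
P=ray(c,[(165,259.5),(303.5,252),(306,292),(171,299.5)],.028)[:,:2]*1e3
print(P.round(1),P.mean(0).round(1),[np.degrees(np.arctan2(*(a)[::-1])).round(1) for a in (P[1]-P[0],P[2]-P[3])],np.linalg.norm(P[1]-P[0]),np.linalg.norm(P[3]-P[0]))
im=cv2.imread("pics/wrist4.png");m=np.zeros(im.shape[:2]);m[255:300,165:308]=(im[255:300,165:308].min(2)>235)
print([rect(ray(c,b,.028)) for b in blobs(m,300)], r.state()["qpos"].round(2))
```

```text
[[ 409.8 -240.6]
 [ 527.5 -234.6]
 [ 528.9 -271.6]
 [ 410.6 -277.9]] [ 469.2 -256.2] [np.float64(2.9), np.float64(3.1)] 117.88913123018118 37.38478368517425
[array([ 468.6, -258.4,  101.1,   22.2,    3.1])] [-0.34  0.33  0.11  1.35  0.    1.24]
```

Call:
play_rows(motion=[[0, 0, -1, -0.25, -0.22, 0, 1], [0, 0, -1, -0.25, -0.22, 0, 1], [0, 0, -1, -0.25, -0.22, 0, 1], [0, 0, -1, -0.25, -0.22, 0, 1], [0, 0, -1, -0.25, -0.22, 0, 1], [0, 0, -1, -0.25, -0.22, 0, 1], [0, 0, -1, -0.25, -0.22, 0, 1], [0, 0, -1, -0.25, -0.22, 0, 1], [0, 0, -1, -0.25, -0.22, 0, 1], [0, 0, -1, -0.25, -0.22, 0, 1]])

```text
t: 22.45
tcp_pos: [0.4688, -0.256, 0.2297]
orientation: [[0.65, 0.76, 0.0], [0.76, -0.65, 0.0], [0.0, 0.0, -1.0]]
contact_force: [-0.4, 0.2, -0.1]
width: 0.0851
gripper_force: 0.0
```

Call:
play_rows(motion=[[0, 0, -1, 0, 0, -0.5, 1], [0, 0, -1, 0, 0, -0.5, 1], [0, 0, -1, 0, 0, -0.5, 1], [0, 0, -1, 0, 0, -0.5, 1], [0, 0, -1, 0, 0, -0.5, 1], [0, 0, -1, 0, 0, -0.5, 1], [0, 0, -1, 0, 0, -0.5, 1], [0, 0, -1, 0, 0, -0.5, 1], [0, 0, -1, 0, 0, -0.5, 1], [0, 0, -1, 0, 0, -0.3, 1]])

```text
t: 23.45
tcp_pos: [0.4687, -0.2556, 0.0846]
orientation: [[0.986, 0.164, -0.001], [0.164, -0.986, 0.001], [-0.001, -0.001, -1.0]]
contact_force: [-0.2, 0.7, -0.6]
width: 0.0855
gripper_force: 0.0
```

Call:
play_rows(motion=[[0, 0, -0.8, 0, -0.03, -0.3, 1], [0, 0, -0.8, 0, 0, -0.5, 1], [0, 0, 0, 0, 0, -0.6, 1], [0, 0, 0, 0, 0, -0.5, 1], [0, 0, 0, 0, 0, -0.3, 1], [0, 0, 0, 0, 0, -0.15, 1], [0, 0, 0, 0, 0, 0, 1], [0, 0, 0, 0, 0, 0, 0.8], [0, 0, 0, 0, 0, 0, 0.7], [0, 0, 0, 0, 0, 0, 0.6]])

```text
t: 24.45
tcp_pos: [0.4692, -0.2579, 0.0155]
orientation: [[0.999, 0.054, 0.001], [0.054, -0.999, -0.0], [0.001, 0.0, -1.0]]
contact_force: [0.0, 0.1, 0.1]
width: 0.0516
gripper_force: 0.0
```

Call:
play_rows(motion=[[0, 0, 0, 0, 0, -0.13, 0.6], [0, 0, 0, 0, 0, 0, 0.6], [0, 0, 0, 0, 0, 0, 0.5], [0, 0, 0, 0, 0, 0, 0.4], [0, 0, 0, 0, 0, 0, 0.3], [0, 0, 0, 0, 0, 0, 0.3], [0, 0, 0, 0, 0, 0, 0.3], [0, 0, 0, 0, 0, 0, 0.3], [0, 0, 0, 0, 0, 0, 0.3], [0, 0, 0, 0, 0, 0, 0.3]], grip_force=40)

```text
t: 25.45
tcp_pos: [0.4689, -0.2578, 0.0112]
orientation: [[0.999, 0.054, 0.0], [0.054, -0.999, -0.0], [0.0, 0.0, -1.0]]
contact_force: [-1.5, 0.3, 4.4]
width: 0.037
gripper_force: 40.9
```

Call:
play_rows(motion=[[0, 0, 0, 0, 0, 0.3, 0.3], [0, 0, 0, 0, 0, 0.8, 0.3], [0, 0, 0, 0, 0, 0.8, 0.3], [0, 0, 1, 0.3, 0, 0.4, 0.3], [0, 0, 1, 0.4, 0, 0, 0.3], [0, 0, 1, 0.4, 0, 0, 0.3], [0, 0, 1, 0.4, 0, 0, 0.3], [0, 0, 1, 0.4, 0, 0, 0.3], [0, 0, 1, 0.4, 0, 0, 0.3], [0, 0, 1, 0.4, 0, 0, 0.3]])

```text
t: 26.45
tcp_pos: [0.5501, -0.2575, 0.0803]
orientation: [[0.855, 0.519, -0.0], [0.519, -0.855, 0.0], [-0.0, -0.001, -1.0]]
contact_force: [-0.0, -0.1, -1.4]
width: 0.037
gripper_force: 40.4
```

Call:
play_rows(motion=[[0, 0, 1, 0.4, -0.02, 0, 0.3], [0, 0, 1, 0.4, -0.02, 0, 0.3], [0, 0, 1, 0.4, -0.02, 0, 0.3], [0, 0, 1, 0.4, -0.02, 0, 0.3], [0, 0, 1, 0.4, -0.02, 0, 0.3], [0, 0, 1, 0.4, -0.02, 0, 0.3], [0, 0, 1, 0.4, -0.02, 0, 0.3], [0, 0, 0.8, 0.3, -0.02, 0, 0.3], [0, 0, 0, 0.07, 0, 0, 0.3], [0, 0, 0, 0, 0, 0, 0.3]])

```text
t: 27.45
tcp_pos: [0.6448, -0.2623, 0.0799]
orientation: [[0.466, 0.885, -0.001], [0.885, -0.466, 0.0], [-0.0, -0.001, -1.0]]
contact_force: [0.1, 0.8, -1.0]
width: 0.037
gripper_force: 40.4
```

Call:
play_rows(motion=[[0, 0, 0, 0, 0, -0.4, 0.3], [0, 0, 0, 0, 0, -0.6, 0.3], [0, 0, 0, 0, 0, -0.5, 0.3], [0, 0, 0, 0, 0, -0.25, 0.3], [0, 0, 0, 0, 0, -0.12, 0.3], [0, 0, 0, 0, 0, -0.06, 0.3], [0, 0, 0, 0, 0, -0.05, 0.3], [0, 0, 0, 0, 0, 0, 0.3], [0, 0, 0, 0, 0, 0, 0.3], [0, 0, 0, 0, 0, 0, 0.3]])

```text
t: 28.45
tcp_pos: [0.6452, -0.2626, 0.0211]
orientation: [[0.465, 0.886, 0.001], [0.886, -0.465, -0.0], [0.0, 0.001, -1.0]]
contact_force: [-0.3, 0.0, -1.6]
width: 0.0368
gripper_force: 40.4
```

Call:
play_rows(motion=[[0, 0, 0, 0, 0, -0.05, 0.3], [0, 0, 0, 0, 0, -0.05, 0.3], [0, 0, 0, 0, 0, -0.04, 0.3], [0, 0, 0, 0, 0, -0.03, 0.3], [0, 0, 0, 0, 0, -0.03, 0.3], [0, 0, 0, 0, 0, 0, 0.3], [0, 0, 0, 0, 0, 0, 0.3], [0, 0, 0, 0, 0, 0, 0.3], [0, 0, 0, 0, 0, 0, 0.3], [0, 0, 0, 0, 0, 0, 0.3]])

```text
t: 29.45
tcp_pos: [0.6449, -0.2625, 0.0153]
orientation: [[0.465, 0.886, 0.0], [0.886, -0.465, -0.0], [0.0, 0.0, -1.0]]
contact_force: [-2.3, 1.2, 5.8]
width: 0.037
gripper_force: 41.1
```

Contact at the expected height. Release and retreat.

Call:
play_rows(motion=[[0, 0, 0, 0, 0, 0, 0.45], [0, 0, 0, 0, 0, 0, 0.55], [0, 0, 0, 0, 0, 0, 0.7], [0, 0, 0, 0, 0, 0, 0.8], [0, 0, 0, 0, 0, 0.4, 0.8], [0, 0, 0, 0, 0, 1, 0.8], [0, 0, 0, 0, 0, 1, 0.9], [0, 0, 0, 0, 0, 1, 0.9], [0, 0, 0, -0.5, 0, 1, 0.9], [0, 0, 0, -1, 0.3, 1, 0.9]])

```text
t: 30.45
tcp_pos: [0.6008, -0.2541, 0.1782]
orientation: [[0.464, 0.886, 0.001], [0.886, -0.464, -0.001], [0.0, 0.002, -1.0]]
contact_force: [1.1, 0.0, -0.1]
width: 0.0772
gripper_force: 0.0
```

Call:
play_rows(motion=[[0, 0, 0, -1, 0.5, 1, 0.9], [0, 0, 0, -1, 0.5, 1, 0.9], [0, 0, 0, -1, 0.5, 0.5, 0.9], [0, 0, 0, -1, 0.5, 0, 0.9], [0, 0, 0, -0.5, 0.5, 0, 0.9], [0, 0, 0, 0, 0, 0, 0.9], [0, 0, 0, 0, 0, 0, 0.9], [0, 0, 0, 0, 0, 0, 0.9], [0, 0, 0, 0, 0, 0, 0.9], [0, 0, 0, 0, 0, 0, 0.9]])

```text
t: 31.45
tcp_pos: [0.4654, -0.1788, 0.2513]
orientation: [[0.465, 0.885, -0.001], [0.885, -0.465, 0.0], [-0.0, -0.001, -1.0]]
contact_force: [-0.5, -0.2, -0.5]
width: 0.0768
gripper_force: 0.0
```

Run:
```python
from h import *
a=r.snapshot("scene"); b=r.snapshot("side")
f=lambda i:cv2.resize(i[...,::-1],(400,300),interpolation=cv2.INTER_CUBIC)
cv2.imwrite("pics/m5.png",np.vstack([np.hstack([f(a[180:300,80:240]),f(a[180:330,260:460])]),np.hstack([f(b[240:390,400:600]),f(b[160:310,200:400])])]))
```

```text
(no output)
```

View pics/m5.png

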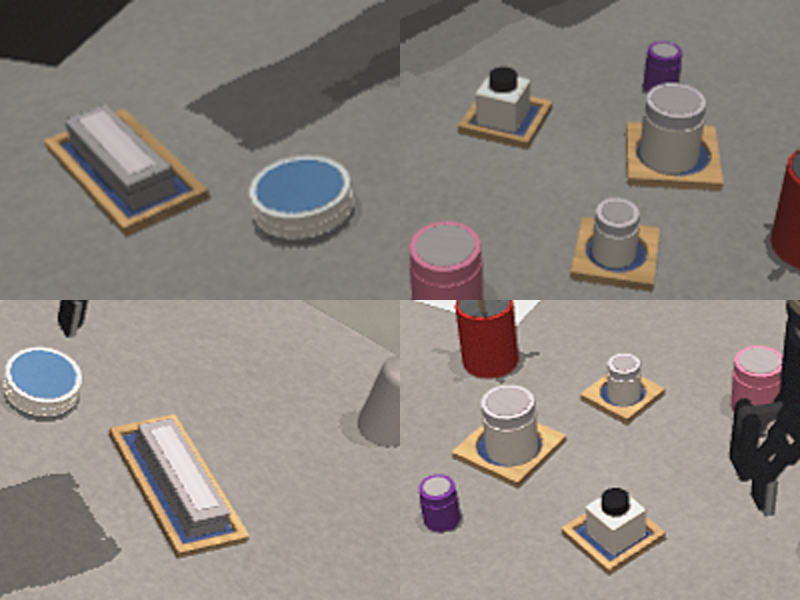

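The crops show all four containers flat in their matching recesses. The tin and bottle line up with the recess sides, and the bystanders and look-alikes are where they were.

```bash
python3 -c "
from bench import r
print(r.sign_off())"
```

```text
the job is handed in; nothing more can be done
None
```

The big jar, small jar, ink bottle and long tin are each in their matching rest, confirmed in the camera views; I moved the small jar out first and handed the job in at about 31.5 s.

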